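# Load the label roll and hold the tension arm on its stop

### The job

Put the paper label roll upright onto the spindle of the label unwinder, pushed fully down onto its seat, and let go of it. Then, with the fingers, swing the unwinder's tension arm forward (towards the front edge of the worktop) against its spring until it rests on the rubber front stop, and keep it there so that the labels can be threaded: the program finishes while still holding the arm on the stop, because it springs back if released. Leave the tape roll, the vial and the small carton nearby where they are.

Things in the scene. Friction and masses are not known exactly. Their poses are not given: they have to be found in the camera images.
- unwinder: The label unwinder, fixed to the worktop: an grey-painted metal plate 170 mm along its x by 280 mm along its y and 12 mm thick (y from -160 to +120 mm), carrying the spindle, the tension arm and two short rubber-sleeved stop posts (12 mm thick, tops 43 mm above the worktop). Origin on the worktop surface under the plate; x points away from the front edge, y to its left, z up. It may stand turned by up to 0.35 rad.
- spindle_seat (a point): On the spindle's axis at the top of its seat disc (40 mm across), 18 mm above the worktop: where the underside of the roll comes to rest. z is up along the spindle. At (0, 80) mm in the unwinder's x, y. The spindle is steel, 16 mm thick, and stands 48 mm above this point, its last 8 mm tapered to 8 mm.
- spindle_tip (a point): The top end of the spindle, 66 mm above the worktop.
- roll_center (a point): Centre of the loose label roll, half-way up: white paper on a cardboard core, 52 mm across, 40 mm high, with a 20 mm bore right through, 80 g (varies), standing upright on the worktop to the left of the unwinder. z along its bore. It differs from the tape roll by being narrower and twice as high. Either end may be up.
- tension_arm (a joint): Angle of the tension arm in rad: 0 at rest, where the spring holds it; it grows as the arm swings clockwise seen from above, from pointing along the unwinder's -y (right) forward to its front (-x) side; 1.0 is the rubber stop, the end of its travel. The spring always drives it back to 0: about 0.32 N m at 0 and 0.72 N m at the stop (some 3 to 6.5 N at the post).
- end_post (a point): On the axis of the upright round steel post at the free end of the tension arm, 77 mm above the worktop: the place to push or grip. The post is 14 mm thick and runs from the bar (top 41 mm above the worktop) up to 103 mm. It stands 110 mm from the pivot, in the arm's direction, and moves with the arm.
- pivot_axis (a point): On the vertical hinge axis of the tension arm, 32 mm above the worktop, at (50, -30) mm in the unwinder's x, y; the hub round it reaches 49 mm above the worktop.
- tape_roll_center (a point): Centre of the roll of white tape, 68 mm across, 19 mm high, lying flat left of the label roll. Loose; not to be moved.
- vial_a_center (a point): Centre of a capped vial, 27 mm across, 52 mm high, standing right of the unwinder. Loose; not to be moved.
- carton_center (a point): Centre of a small carton 52 x 75 x 40 mm high, right of the unwinder. Loose; not to be moved.
Not all that is in view belongs to the job. What is shaped like the part that bears roll_center but red or yellow is not meant.

How it is judged:
By the outcome, as a careful person would: the job done as asked, in the order asked, and still so for the second after the job is handed in, while the arm keeps its last pose, push and grip.
It also fails if it takes over 61 s, if anything falls off the work surface, if the arm or the gripper's body presses on something with over 40 N, if the wrist force passes 120 N, or if a joint passes its speed limit or range.

### The arm

A 7-joint arm with a two-finger parallel gripper is mounted at the origin on a cart in front of the work surface, level with it; the furniture and walls round the work are solid. World frame = base frame: x ahead of the robot, y to its left, z up, the work surface at z = 0. Lengths are in m, angles in rad, forces in N, time in s.
With the tool pointing down it reaches from about 0.4 to 0.85 m from the base axis. Payload 10.4 kg.
Tool frame: the origin (TCP) lies on the centre line of the jaws, within the pads' length; the fingertips stand 8 mm ahead of it and the grasp point (between the pads) lies 11 mm behind it (r.finger_overhang is the distance from the TCP to the fingertips, in m); z points along the fingers, y is the line along which they close (so a half turn about z gives the same grasp; the last joint's range is limited). The gripper opens to 87 mm and grips with 3 to 60 N. Pads are 19 mm wide; open, the fingers measure 117 mm over their backs; the gripper's body (75 mm by 190 mm) begins 51 mm behind the grasp point.
Start: joints at [-1.238, 0.332, -0.065, 1.46, 0.022, 1.35, -0.088], TCP at [0.218, 0.586, 0.231] pointing down, gripper open.
Joint ranges: [-2.6, 2.6], [-0.5, 2.12], [-1.47, 1.34], [0.16, 2.42], [-1.27, 4.41], [0.06, 2.06], [-2.6, 2.6]. Speed limits (rad/s): [2.22, 2.22, 2.79, 2.79, 3.14, 3.14, 3.14].

### API

Orientations are given as a unit quaternion [x, y, z, w].
In Python, from bench import r, vision gives the robot as it stands.
- The arm moves only by the tool drive_tool, never from a script. Its argument "series" is a list of rows, each a list of 2 entries, a list of its own where there are three numbers: the shift along the world's x, y, z in cm, then the turn about the world's z in degrees. A call has exactly 10 rows; each row shifts and turns the commanded pose from where the row before left it; what a row does not reach is not made up. A row lasts 1/8 s, in which the tool goes at most 62.5 mm and 10.7 degrees, less where a joint would pass 70% of its speed; a pose out of reach is approached as far as the arm can. A call with a gripper value outside its range is refused whole. "hand" is the closure, from 0 (fully open) to 1 (shut), set as the call begins (left out, the last holds). The fingers move at their own pace and stop on an object; "newtons" is the grip in N (left out, the last holds). Time passes only in rows, so rows that do not move let the fingers close, or fill a call up. It gives the time, the measured TCP pose, the force, the opening and the grip force at its end, in the units of the state.
- r.read_state(): the state, without advancing time (a new reading comes with each control period).
- vision.camera(name): name is "scene" or "side" or "wrist"; returns a dict with "color" (420x560x3 uint8, red, green, blue), "intrinsics" (3x3 intrinsics, pixels), "R" (3x3) and "t" (3): a world point X has camera coordinates R X + t; the wrist camera has in their place "mount" (4x4, takes a point from camera to tool coordinates, whose origin is the TCP and whose axes are the flange's). Camera axes: x right, y down, z forward; pixel columns grow to the right and rows downward; lengths in m; the calibration is good to about 2 mm. The wrist camera is an equidistant fisheye: a pixel r from the principal point sees the ray r / f radians off the axis. A picture is of the moment at which its call begins: read the wrist's pose just before it. There is no depth.
- r.close_job(): hands the job in; it is judged then, once.
The state is a dict: "time": time; "joint_positions": joint angles; "joint_vel": joint speeds; "joint_torque": joint torques, N m; "ee_pos": TCP position; "eef_rot": TCP orientation; "ft_force": force on the tool from outside, world axes, zero at the start; "torque": the same for the moment, N m; "width": finger opening in m; "grip_force": force on a finger pad.
Only numpy, scipy, OpenCV 4.12 (cv2) and the standard library are available. Lean on these libraries where they do the work, as an engineer would, in place of code of your own. Each camera call takes 0.05 s, during which the arm holds its last target. There are 200 camera calls.

## Working session

There is one attempt and no reset: what is moved stays moved. The work goes in short steps, Python scripts to look and compute and a tool call to move; the robot and the scene stay as the last step left them, time stands still between calls to the robot, and variables do not carry over. Pictures are saved under pics/ and viewed, at most 10 in all, crops included, and the job is handed in when it is done.

Besides the shell and the picture viewer there is one more tool, called after "Emit:" in YAML: its name, and indented under it one key for each argument. drive_tool: Moves the arm, as the interface text tells. Its arguments: {"type":"object","properties":{"series":{"type":"array"},"hand":{"type":"number"},"newtons":{"type":"number"}},"required":["series"]}

```bash
mkdir -p pics; cat > h.py <<'E'
import numpy as np, cv2
from bench import r, vision
def ray(c,u,v):
    K=c["intrinsics"];R=np.array(c["R"]);t=np.array(c["t"])
    d=R.T@np.linalg.solve(K,[u,v,1.]);return -R.T@t,d
def onz(c,u,v,z):
    o,d=ray(c,u,v);return o+d*(z-o[2])/d[2]
def proj(c,X):
    p=np.array(c["intrinsics"])@(np.array(c["R"])@X+c["t"]);return p[:2]/p[2]
def tri(c1,p1,c2,p2):
    o1,d1=ray(c1,*p1);o2,d2=ray(c2,*p2)
    s=np.linalg.lstsq(np.c_[d1,-d2],o2-o1,rcond=None)[0]
    a,b=o1+d1*s[0],o2+d2*s[1];return (a+b)/2,np.linalg.norm(a-b)
def save(c,n):cv2.imwrite("pics/"+n+".png",c["color"][:,:,::-1])
E
python3 - <<'E'
from h import *
for n in("scene","side"):
    c=vision.camera(n);save(c,n);np.save(n+".npy",c,allow_pickle=True)
    o,d=ray(c,280,210);print(n,o.round(3),d.round(3))
s=r.read_state();print(s)
E
```

```text
scene [-0.36  -1.077  1.256] [ 0.485  0.611 -0.626]
side [0.41  1.583 0.765] [ 0.057 -0.919 -0.39 ]
{'time': 0.1, 'joint_positions': array([-1.23756872,  0.3327935 , -0.06466337,  1.46084757,  0.02156934,
        1.34991697, -0.08851422]), 'joint_vel': array([-0.00075285, -0.00040508,  0.00200578, -0.00319035, -0.00057084,
       -0.00046291,  0.0005734 ]), 'joint_torque': array([ 1.42327324e-03, -6.24546075e+01,  2.45202013e-02, -3.90717852e+01,
       -6.15515769e-02,  3.65375646e-02,  3.82347287e-05]), 'ee_pos': array([0.21762514, 0.58552648, 0.22984753]), 'eef_rot': array([ 1.76994656e-01,  9.84211607e-01, -6.29044794e-04, -9.26201533e-05]), 'ft_force': array([-0.45687952,  0.0968957 ,  0.14950713]), 'torque': array([ 0.05431129, -0.03945281, -0.02920152]), 'grip_force': 0.0, 'width': 0.08703194044247492}
```

View pics/scene.png

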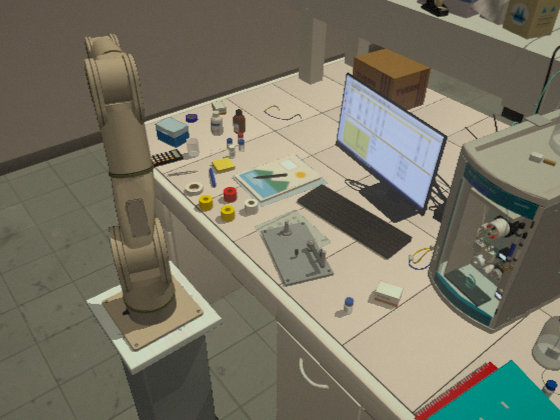

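View pics/side.png

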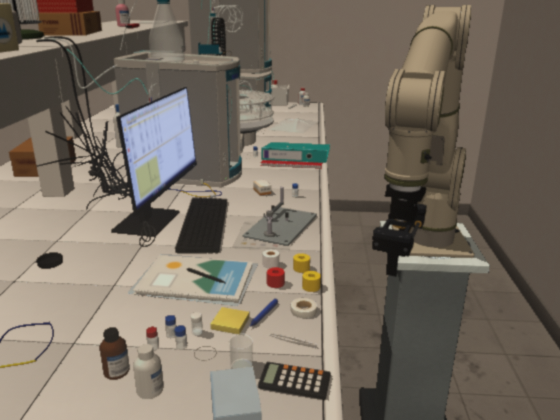

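The scene view shows the white label roll at about (251,206), red and yellow decoys beside it, the tape roll at (194,188), and the unwinder plate round (296,250). In the side view the roll is at (270,259) and the unwinder at (281,224). I'll zoom in on both.

```bash
python3 - <<'E'
from h import *
a=np.load("scene.npy",allow_pickle=True).item()["color"][190:290,235:345]
b=np.load("side.npy",allow_pickle=True).item()["color"][180:280,225:335]
f=lambda i:cv2.resize(i,(400,364),interpolation=cv2.INTER_CUBIC)
cv2.imwrite("pics/crop.png",np.hstack([f(a),f(b)])[:,:,::-1])
E
```

```text
(no output)
```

View pics/crop.png

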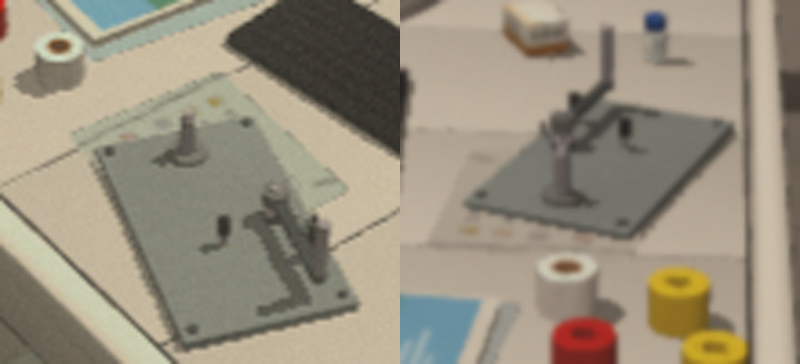

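```bash
python3 - <<'E'
from h import *
S=np.load("scene.npy",allow_pickle=True).item();D=np.load("side.npy",allow_pickle=True).item()
k=110/400
s=lambda x,y:(235+x*k-.4,190+y*k-.4); d=lambda x,y:(225+(x-400)*k-.4,180+y*k-.4)
for n,p,q in [("FL",(95,150),(632,234)),("FR",(182,346),(735,127)),("BR",(358,304),(610,104)),("BL",(262,122),(468,203))]:
    print(n,onz(S,*s(*p),.012).round(4),onz(D,*d(*q),.012).round(4))
print("tip",onz(S,*s(188,116),.066),onz(D,*d(561,133),.066))
print("seat",onz(S,*s(190,154),.018),onz(D,*d(560,196),.018))
print("post",onz(S,*s(319,221),.103),onz(D,*d(608,27),.103),tri(S,s(319,221),D,d(608,27)))
print("roll",onz(S,*s(60,46),.04),onz(D,*d(568,267),.04),tri(S,s(60,46),D,d(568,267)))
print("tape",onz(S,194,188,.015),onz(D,304,305,.019))
for n,p in[("y1",(206,202)),("y2",(228,212)),("red",(230,193))]:print(n,onz(S,*p,.03))
print("vial",onz(S,349,304,.03),"carton",onz(S,389,294,.03))
E
```

```text
FL [0.4754 0.0839 0.012 ] [0.474  0.0903 0.012 ]
FR [ 0.38   -0.1759  0.012 ] [ 0.3813 -0.16    0.012 ]
BR [ 0.5393 -0.2324  0.012 ] [ 0.5121 -0.21    0.012 ]
BL [0.6354 0.0166 0.012 ] [0.6293 0.0389 0.012 ]
tip [0.54074378 0.01948166 0.066     ] [ 0.54635148 -0.00721015  0.066     ]
seat [0.54235662 0.01686094 0.018     ] [0.5442053  0.02934736 0.018     ]
post [ 0.51519288 -0.19760242  0.103     ] [ 0.51418943 -0.19657918  0.103     ] (array([ 0.51466295, -0.19764499,  0.10289072]), np.float64(0.0009909710606721257))
roll [0.52492597 0.2118802  0.04      ] [0.52186385 0.21130629 0.04      ] (array([0.52300227, 0.21093747, 0.04050836]), np.float64(0.0025779800257394905))
tape [0.41609405 0.44968714 0.015     ] [0.41525508 0.45328326 0.019     ]
y1 [0.39688031 0.32669359 0.03      ]
y2 [0.4298047  0.22616589 0.03      ]
red [0.50092493 0.31929668 0.03      ]
vial [ 0.47630635 -0.37181426  0.03      ] carton [ 0.6045844 -0.4184889  0.03     ]
```

Emit:
drive_tool:
  series:
    - [[2,-2.5,0],0]
    - [[3.2,-3.9,0],0]
    - [[3.2,-3.9,0],0]
    - [[3.2,-3.9,0],0]
    - [[3.2,-3.9,0],0]
    - [[3.2,-3.9,-1],0]
    - [[3.2,-3.9,-1],0]
    - [[3.2,-3.9,-1],0]
    - [[3.2,-3.9,-1],0]
    - [[2.9,-3.8,-1],0]
  hand: 0

```text
time: 1.35
ee_pos: [0.5235, 0.2093, 0.18]
eef_rot: [0.177, 0.984, -0.0, -0.0]
ft_force: [0.2, -0.1, 0.2]
width: 0.0869
grip_force: 0.0
```

```bash
python3 - <<'E'
from h import *
s=r.read_state();c=vision.camera("wrist");c["pos"]=s["ee_pos"];c["q"]=s["eef_rot"]
np.save("w1.npy",c,allow_pickle=True);save(c,"w1");print(s["time"],s["ee_pos"],s["eef_rot"],s["joint_positions"].round(2),s["joint_vel"].round(2));print(c["mount"],c["intrinsics"])
E
```

```text
1.35 [0.52345324 0.20933994 0.18002284] [ 1.77011674e-01  9.84208743e-01 -8.59610254e-05 -1.01991452e-04] [-0.67  0.23  0.24  1.71 -0.06  1.21  0.8 ] [ 0.47  0.26  0.26 -0.11 -0.12 -0.13  0.76]
[[-6.79389312e-04 -9.54632147e-01 -2.97786842e-01  8.21684129e-02]
 [ 9.99999233e-01 -3.40101103e-04 -1.19117871e-03  1.61932461e-04]
 [ 1.03585985e-03 -2.97787423e-01  9.54631645e-01 -1.53921193e-01]
 [ 0.00000000e+00  0.00000000e+00  0.00000000e+00  1.00000000e+00]] [[325.1922621    0.         279.24545897]
 [  0.         325.1922621  210.35482811]
 [  0.           0.           1.        ]]
```

View pics/w1.png

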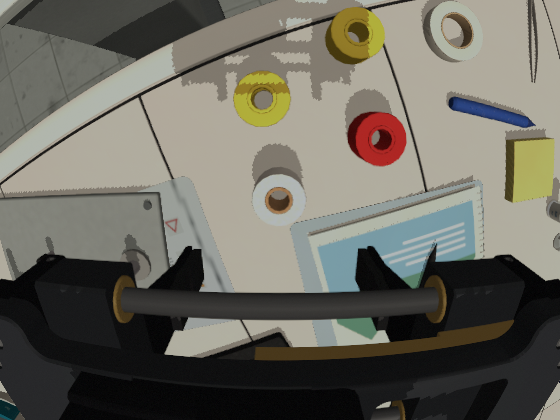

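The wrist view shows the roll's bore rim at about (279,200). A booklet corner is at (293,222), so a finger could land on it. The spindle seat is visible at (135,262), partly hidden.

```bash
cat >> h.py <<'E'
from scipy.spatial.transform import Rotation as Ro
def wz(c,u,v,z):
    K=c["intrinsics"];x,y=u-K[0,2],v-K[1,2];rr=np.hypot(x,y);a=rr/K[0,0]
    d=np.array([x/rr*np.sin(a),y/rr*np.sin(a),np.cos(a)]);M=np.array(c["mount"]);R=Ro.from_quat(c["q"]).as_matrix()
    o=c["pos"]+R@M[:3,3];d=R@M[:3,:3]@d;return (o+d*(z-o[2])/d[2]).round(4)
E
python3 - <<'E'
from h import *
c=np.load("w1.npy",allow_pickle=True).item()
# roll bore: brown
im=c["color"][165:235,240:320];h=cv2.cvtColor(im,cv2.COLOR_RGB2HSV)
m=((h[:,:,1]>90)&(h[:,:,0]<25)).astype(np.uint8);m=cv2.morphologyEx(m,cv2.MORPH_OPEN,np.ones((2,2),np.uint8))
ct=max(cv2.findContours(m,0,1)[0],key=cv2.contourArea);e=cv2.fitEllipse(ct);print(e)
print("bore",wz(c,e[0][0]+240,e[0][1]+165,.04))
w=((h[:,:,2]>200)&(h[:,:,1]<15)).astype(np.uint8);ct=max(cv2.findContours(w,0,1)[0],key=cv2.contourArea);x=cv2.boundingRect(ct);print(x)
for u,v in[(293,222),(300,245),(480,182),(263,99),(377,138)]:print(u,v,wz(c,u,v,.04 if (u,v) in((263,99),(377,138)) else .0))
print("corner FL",wz(c,160,193,.012),"seat",wz(c,135,262,.018))
E
```

```text
((39.296173095703125, 36.0361213684082), (25.72992706298828, 26.406875610351562), 97.72449493408203)
bore [0.5237 0.2091 0.04  ]Traceback (most recent call last):
  File "<stdin>", line 8, in <module>
ValueError: max() iterable argument is empty
```

```bash
python3 - <<'E'
from h import *
c=np.load("w1.npy",allow_pickle=True).item()
for u,v in[(293,222),(318,262),(480,182)]:print(u,v,wz(c,u,v,.0))
for u,v in[(263,99),(377,138)]:print(u,v,wz(c,u,v,.04))
print("corner FL",wz(c,160,193,.012),"seat",wz(c,135,262,.018))
E
```

```text
293 222 [0.5616 0.2108 0.    ]
318 262 [0.6176 0.2214 0.    ]
480 182 [0.5946 0.44   0.    ]
263 99 [0.4302 0.2284 0.04  ]
377 138 [0.4981 0.3151 0.04  ]
corner FL [0.4778 0.09   0.012 ] seat [0.5392 0.0241 0.018 ]
```

Emit:
drive_tool:
  series:
    - [[0,0,-1],8]
    - [[0,0,-2],7]
    - [[0,0,-2.5],0]
    - [[0,0,-2.5],0]
    - [[0,0,-2.5],0]
    - [[0,0,-2],0]
    - [[0,0,-1.5],0]
    - [[0,0,-1.5],0]
    - [[0,0,-1],0]
    - [[0,0,0],0]

```text
time: 2.65
ee_pos: [0.5224, 0.2107, 0.015]
eef_rot: [0.047, 0.999, -0.0, -0.0]
ft_force: [0.2, 0.1, -0.8]
width: 0.0871
grip_force: 0.0
```

Emit:
drive_tool:
  series:
    - [[0,0,0],0]
    - [[0,0,0],0]
    - [[0,0,0],0]
    - [[0,0,0],0]
    - [[0,0,0],0]
    - [[0,0,0],0]
    - [[0,0,0],0]
    - [[0,0,0],0]
    - [[0,0,0],0]
    - [[0,0,0],0]
  hand: 1
  newtons: 12

```text
time: 3.9
ee_pos: [0.5228, 0.2108, 0.0157]
eef_rot: [0.047, 0.999, 0.0, 0.0]
ft_force: [-0.8, -1.3, 5.1]
width: 0.0514
grip_force: 12.0
```

Emit:
drive_tool:
  series:
    - [[0,0,1],0]
    - [[0,0,2],0]
    - [[0,0,3],0]
    - [[0,0,3],0]
    - [[1,-2,3],0]
    - [[2,-4,0.5],0]
    - [[2,-4,0],0]
    - [[2,-4,0],0]
    - [[1,-4,0],0]
    - [[0,0,0],0]

```text
time: 5.15
ee_pos: [0.6031, 0.0265, 0.1409]
eef_rot: [0.05, 0.999, -0.001, 0.0]
ft_force: [0.1, 0.6, -1.4]
width: 0.0513
grip_force: 12.0
```

Emit:
drive_tool:
  series:
    - [[0,0,0],0]
    - [[0,0,0],0]
    - [[0,0,0],0]
    - [[0,0,0],0]
    - [[0,0,0],0]
    - [[0,0,0],0]
    - [[0,0,0],0]
    - [[0,0,0],0]
    - [[0,0,0],0]
    - [[0,0,0],0]

```text
time: 6.4
ee_pos: [0.6027, 0.0308, 0.1406]
eef_rot: [0.047, 0.999, 0.0, -0.0]
ft_force: [-0.7, -0.5, -0.5]
width: 0.0514
grip_force: 12.0
```

```bash
python3 - <<'E'
from h import *
s=r.read_state();c=vision.camera("wrist");c["pos"]=s["ee_pos"];c["q"]=s["eef_rot"]
np.save("w2.npy",c,allow_pickle=True);cv2.imwrite("pics/w2.png",cv2.resize(c["color"],(784,588),interpolation=2)[:,:,::-1]);print(s["time"],s["ee_pos"],s["eef_rot"])
E
```

```text
6.4 [0.6026837  0.03083968 0.14056692] [ 4.69971430e-02  9.98895023e-01  1.95970976e-05 -2.91012225e-05]
```

View pics/w2.png

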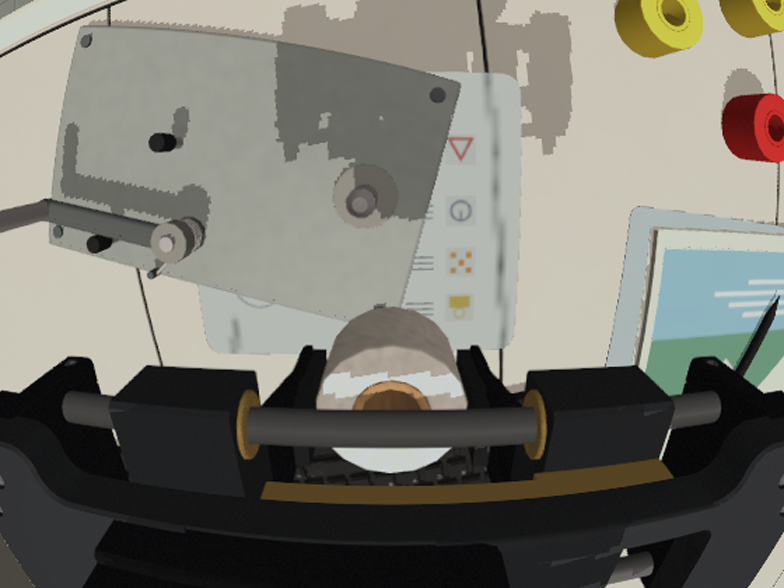

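The spindle tip is at (361,203) and the seat disc at (365,196) in this 1.4x picture. The roll is held upright, with its top face at about (392,408) and the bore's upper edge at row 380.

```bash
python3 - <<'E'
from h import *
c=np.load("w2.npy",allow_pickle=True).item();f=lambda u,v,z:wz(c,(u+.5)/1.4-.5,(v+.5)/1.4-.5,z)
print("tip",f(361,203,.066),"seat",f(365.5,196,.018))
print("seat L/R/T/B",[f(*p,.018) for p in((333,196),(398,196),(365,164),(365,228))])
print("FL",f(460,82,.012),"FR",f(80,27,.012))
zt=.1406+.0243
print("roll top far edge",f(392,472,zt),"near edge",f(392,345,zt),"bore near",f(392,380,zt))
print("hub",f(167,244,.049),"stop front",f(157,143,.043),"stop2",f(95,244,.043))
E
```

```text
tip [0.5424 0.0212 0.066 ] seat [0.5429 0.0207 0.018 ]
seat L/R/T/B [array([0.5408, 0.001 , 0.018 ]), array([0.5448, 0.0403, 0.018 ]), array([0.5235, 0.0224, 0.018 ]), array([0.5625, 0.0184, 0.018 ])]
FL [0.477  0.0848 0.012 ] FR [ 0.3847 -0.1754  0.012 ]
roll top far edge [0.6278 0.0287 0.1649] near edge [0.5774 0.0334 0.1649] bore near [0.5897 0.0323 0.1649]
hub [ 0.553  -0.0987  0.049 ] stop front [ 0.4919 -0.0984  0.043 ] stop2 [ 0.5461 -0.1585  0.043 ]
```

Emit:
drive_tool:
  series:
    - [[-1,-0.2,0],0]
    - [[-1.5,-0.2,0],0]
    - [[-1.5,-0.3,0],0]
    - [[-1.5,-0.3,-1],0]
    - [[-0.5,0,-1.5],0]
    - [[0,0,-1.5],0]
    - [[0,0,-1.2],0]
    - [[0,0,0],0]
    - [[0,0,0],0]
    - [[0,0,0],0]

```text
time: 7.7
ee_pos: [0.5431, 0.0209, 0.089]
eef_rot: [0.047, 0.999, 0.0, 0.0]
ft_force: [-0.3, -0.3, -0.3]
width: 0.0512
grip_force: 12.0
```

```bash
python3 - <<'E'
from h import *
s=r.read_state();print(s["ee_pos"],s["ft_force"])
ims=[]
for n,(x,y) in(("scene",(235,185)),("side",(225,160))):
    c=vision.camera(n);ims.append(cv2.resize(c["color"][y:y+100,x:x+110],(400,364),interpolation=2))
cv2.imwrite("pics/al.png",np.hstack(ims)[:,:,::-1])
E
```

```text
[0.54314584 0.02090321 0.08902745] [-0.31011041 -0.27017985 -0.29170201]
```

View pics/al.png

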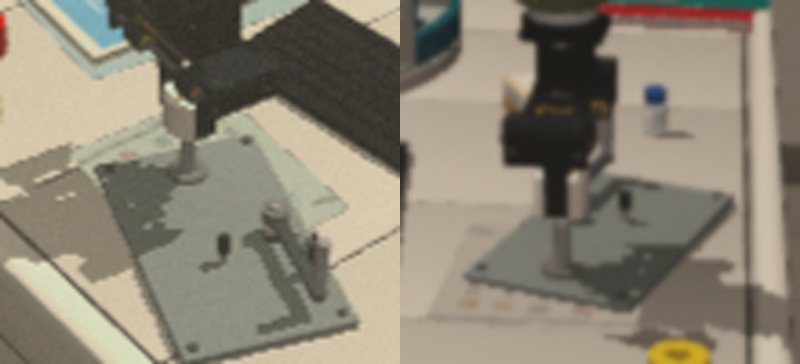

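The roll hangs over the spindle in both views (side: roll spans 537–588, spindle at 560). Next I lower it and watch the force.

Emit:
drive_tool:
  series:
    - [[0,0,-0.5],0]
    - [[0,0,-0.5],0]
    - [[0,0,-0.5],0]
    - [[0,0,-0.5],0]
    - [[0,0,-0.5],0]
    - [[0,0,-0.5],0]
    - [[0,0,-0.5],0]
    - [[0,0,0],0]
    - [[0,0,0],0]
    - [[0,0,0],0]

```text
time: 9.05
ee_pos: [0.5428, 0.0209, 0.0538]
eef_rot: [0.047, 0.999, 0.0, 0.0]
ft_force: [0.1, -0.6, -0.5]
width: 0.051
grip_force: 12.0
```

No contact, so the roll is on the spindle. Now I seat it.

Emit:
drive_tool:
  series:
    - [[0,0,-0.5],0]
    - [[0,0,-0.5],0]
    - [[0,0,-0.4],0]
    - [[0,0,-0.3],0]
    - [[0,0,-0.2],0]
    - [[0,0,-0.1],0]
    - [[0,0,-0.1],0]
    - [[0,0,0],0]
    - [[0,0,0],0]
    - [[0,0,0],0]

```text
time: 10.3
ee_pos: [0.5428, 0.0209, 0.0335]
eef_rot: [0.047, 0.999, 0.0, 0.0]
ft_force: [-5.7, 0.6, 10.9]
width: 0.0512
grip_force: 12.0
```

Emit:
drive_tool:
  series:
    - [[0,0,0],0]
    - [[0,0,0],0]
    - [[0,0,0],0]
    - [[0,0,0],0]
    - [[0,0,0],0]
    - [[0,0,0],0]
    - [[0,0,0],0]
    - [[0,0,0],0]
    - [[0,0,0],0]
    - [[0,0,0],0]
  hand: 0

```text
time: 11.55
ee_pos: [0.5427, 0.0209, 0.0326]
eef_rot: [0.047, 0.999, 0.0, -0.0]
ft_force: [-0.1, -0.7, -0.2]
width: 0.0869
grip_force: 0.0
```

Emit:
drive_tool:
  series:
    - [[0,0,0.5],0]
    - [[0,0,1],0]
    - [[0,0,1],0]
    - [[0,0,1.5],0]
    - [[0,0,2],0]
    - [[0,0,2],0]
    - [[0,0,2],0]
    - [[0,0,1.5],0]
    - [[1,0,0.5],0]
    - [[1,0,0],0]

```text
time: 12.8
ee_pos: [0.5636, 0.021, 0.1527]
eef_rot: [0.047, 0.999, 0.0, 0.0]
ft_force: [-0.4, 0.6, -0.5]
width: 0.087
grip_force: 0.0
```

```bash
python3 - <<'E'
from h import *
s=r.read_state();c=vision.camera("wrist");c["pos"]=s["ee_pos"];c["q"]=s["eef_rot"]
np.save("w3.npy",c,allow_pickle=True);cv2.imwrite("pics/w3.png",cv2.resize(c["color"],(784,588),interpolation=2)[:,:,::-1]);print(s["time"],s["ee_pos"],s["eef_rot"],s["joint_positions"].round(2))
E
```

```text
12.8 [0.56356801 0.02099109 0.15269243] [4.69082125e-02 9.98899166e-01 1.40082707e-04 2.34874057e-04] [-0.39  0.26  0.32  1.74 -0.09  1.16  1.43]
```

View pics/w3.png

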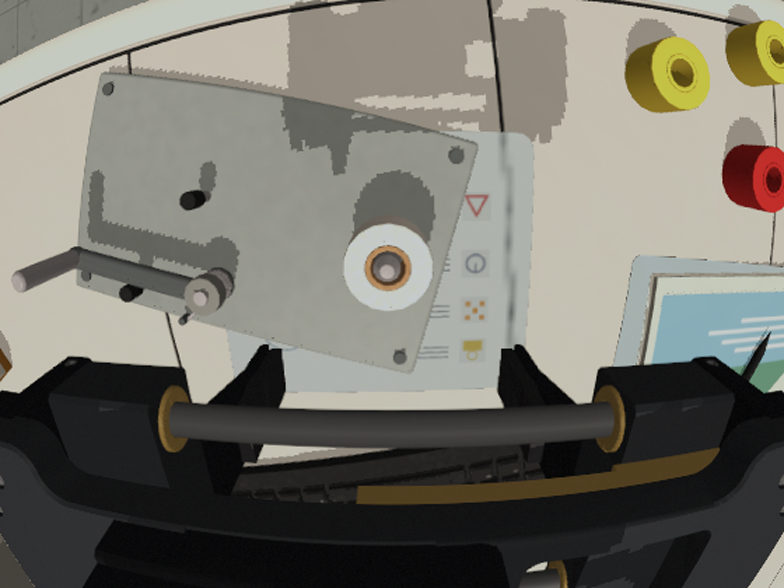

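The roll sits on the spindle, with the tip visible in the bore at (387,268). The end post's top is at (20,281) and its base on the bar is near (75,256).

```bash
python3 - <<'E'
from h import *
c=np.load("w3.npy",allow_pickle=True).item();f=lambda u,v,z:wz(c,(u+.5)/1.4-.5,(v+.5)/1.4-.5,z)
print("post top",f(20,281,.103),"hub",f(200,297,.049),"roll bore top",f(387,269,.058),"tip",f(387,270,.066),"outer",f(343,266,.058),f(433,268,.058),f(388,222,.058),f(388,311,.058))
E
```

```text
post top [ 0.5153 -0.1994  0.103 ] hub [ 0.5519 -0.0993  0.049 ] roll bore top [0.5437 0.0204 0.058 ] tip [0.5422 0.0206 0.066 ] outer [ 0.5395 -0.0041  0.058 ] [0.5455 0.0463 0.058 ] [0.5172 0.0235 0.058 ] [0.5686 0.0186 0.058 ]
```

Emit:
drive_tool:
  series:
    - [[0,-1,0],-5]
    - [[-0.6,-2.5,0],-10]
    - [[-0.6,-2.5,0],-10]
    - [[-0.6,-2.5,0],-10]
    - [[-0.6,-2.5,0],-10]
    - [[-0.6,-2.5,0],-10]
    - [[-0.6,-2.5,0],-10]
    - [[-0.6,-2.5,0],-10]
    - [[-0.6,-2.5,0],-10]
    - [[-0.5,-1,0],-10]

```text
time: 14.1
ee_pos: [0.509, -0.2009, 0.1518]
eef_rot: [0.771, 0.637, -0.001, -0.0]
ft_force: [0.0, -0.6, 0.1]
width: 0.0869
grip_force: 0.0
```

Emit:
drive_tool:
  series:
    - [[0,0,0],-10]
    - [[0,0,0],-10]
    - [[0,0,0],-10]
    - [[0,0,0],0]
    - [[0,0,0],0]
    - [[0,0,0],0]
    - [[0,0,0],0]
    - [[0,0,0],0]
    - [[0,0,0],0]
    - [[0,0,0],0]
  hand: 0.3

```text
time: 15.35
ee_pos: [0.5097, -0.1991, 0.1526]
eef_rot: [0.908, 0.42, 0.0, 0.0]
ft_force: [0.0, -0.0, 0.6]
width: 0.0611
grip_force: 0.0
```

Emit:
drive_tool:
  series:
    - [[0.5,0,-0.5],0]
    - [[0,0,-1],0]
    - [[0,0,-1.5],0]
    - [[0,0,-1.5],0]
    - [[0,0,-1.5],0]
    - [[0,0,-1.2],0]
    - [[0,0,-1],0]
    - [[0,0,0],0]
    - [[0,0,0],0]
    - [[0,0,0],0]

```text
time: 16.6
ee_pos: [0.515, -0.1992, 0.0711]
eef_rot: [0.908, 0.42, 0.0, 0.0]
ft_force: [0.0, 0.3, -0.3]
width: 0.061
grip_force: 0.0
```

Emit:
drive_tool:
  series:
    - [[0,0,0],0]
    - [[0,0,0],0]
    - [[0,0,0],0]
    - [[0,0,0],0]
    - [[0,0,0],0]
    - [[0,0,0],0]
    - [[0,0,0],0]
    - [[0,0,0],0]
    - [[0,0,0],0]
    - [[0,0,0],0]
  hand: 1
  newtons: 20

```text
time: 17.85
ee_pos: [0.5149, -0.2002, 0.0708]
eef_rot: [0.908, 0.419, 0.0, 0.001]
ft_force: [1.8, -4.3, -2.3]
width: 0.0134
grip_force: 20.0
```

```bash
python3 - <<'E'
from h import *
s=r.read_state();print(s["ee_pos"],s["ft_force"],s["width"],s["joint_positions"].round(2))
P=np.array([.5525,-.099]);v=np.array([.5153,-.1994])-P;print(np.linalg.norm(v))
a0=np.arctan2(v[1],v[0]);pts=[P+.11*np.array([np.cos(a0-t),np.sin(a0-t)]) for t in np.linspace(0,1,11)]
print(np.round(pts,4));print((np.diff(pts,axis=0)*100).round(2).tolist())
E
```

```text
[ 0.51488938 -0.20024032  0.07078665] [ 1.80218429 -4.27841333 -2.29150156] 0.013363900865993475 [-0.3   0.38  0.7   1.86 -0.29  1.   -0.18]
0.10707007051459339
[[ 0.5143 -0.2021]
 [ 0.5042 -0.1978]
 [ 0.4946 -0.1925]
 [ 0.4855 -0.1862]
 [ 0.4771 -0.1791]
 [ 0.4695 -0.1712]
 [ 0.4627 -0.1626]
 [ 0.4568 -0.1533]
 [ 0.4519 -0.1434]
 [ 0.4479 -0.1332]
 [ 0.4451 -0.1226]]
[[-1.01, 0.43], [-0.96, 0.53], [-0.9, 0.63], [-0.84, 0.71], [-0.76, 0.79], [-0.68, 0.86], [-0.59, 0.93], [-0.49, 0.98], [-0.39, 1.03], [-0.29, 1.06]]
```

Emit:
drive_tool:
  series:
    - [[-0.5,0.2,0],-2]
    - [[-0.5,0.2,0],-2]
    - [[-0.5,0.3,0],-2]
    - [[-0.5,0.3,0],-2]
    - [[-0.45,0.3,0],-2]
    - [[-0.45,0.3,0],-2]
    - [[-0.4,0.35,0],-2]
    - [[-0.4,0.35,0],-2]
    - [[-0.4,0.4,0],-2]
    - [[-0.4,0.4,0],-2]

```text
time: 19.1
ee_pos: [0.4701, -0.1691, 0.0708]
eef_rot: [0.967, 0.254, 0.001, 0.001]
ft_force: [4.4, -4.7, -4.2]
width: 0.0134
grip_force: 20.5
```

Emit:
drive_tool:
  series:
    - [[-0.35,0.4,0],-2]
    - [[-0.35,0.4,0],-2]
    - [[-0.3,0.45,0],-2]
    - [[-0.3,0.45,0],-2]
    - [[-0.25,0.5,0],-2]
    - [[-0.25,0.5,0],-2]
    - [[-0.2,0.5,0],-2]
    - [[-0.2,0.5,0],-2]
    - [[-0.15,0.5,0],-1]
    - [[0,0,0],0]

```text
time: 20.35
ee_pos: [0.4474, -0.1267, 0.0709]
eef_rot: [0.994, 0.11, 0.002, 0.001]
ft_force: [7.1, -6.8, -8.0]
width: 0.0132
grip_force: 19.9
```

Emit:
drive_tool:
  series:
    - [[0,0.2,0],0]
    - [[0,0.2,0],0]
    - [[0,0,0],0]
    - [[0,0,0],0]
    - [[0,0,0],0]
    - [[0,0,0],0]
    - [[0,0,0],0]
    - [[0,0,0],0]
    - [[0,0,0],0]
    - [[0,0,0],0]

```text
time: 21.6
ee_pos: [0.4468, -0.1243, 0.0708]
eef_rot: [0.994, 0.109, 0.001, 0.002]
ft_force: [4.6, -10.1, -4.5]
width: 0.0132
grip_force: 20.0
```

```bash
python3 - <<'E'
from h import *
s=r.read_state();c=vision.camera("wrist");c["pos"]=s["ee_pos"];c["q"]=s["eef_rot"]
print(s["ee_pos"],s["ft_force"]);v=s["ee_pos"][:2]-[.5525,-.099];print(np.hypot(*v),np.degrees(np.arctan2(v[1],v[0])),"target -167")
np.save("w4.npy",c,allow_pickle=True);cv2.imwrite("pics/w4.png",cv2.resize(c["color"],(784,588),interpolation=2)[:,:,::-1])
E
```

```text
[ 0.44677925 -0.12431346  0.07084824] [  4.60706434 -10.08364862  -4.4570243 ]
0.10870901198016807 -166.53476999425607 target -167
```

View pics/w4.png

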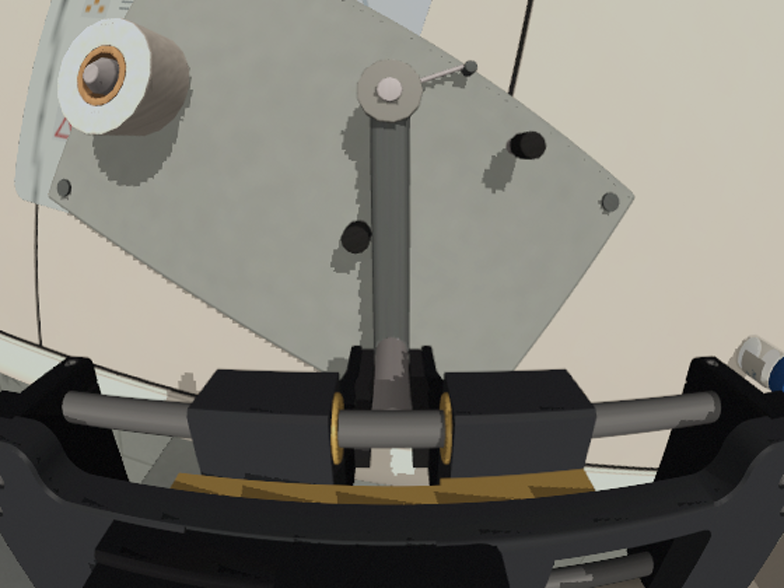

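The arm bar lies against the front stop at (358,237), and the push (10 N) exceeds the spring. One slight extra push will confirm that it rests on the stop.

Emit:
drive_tool:
  series:
    - [[0,0.2,0],0]
    - [[0,0,0],0]
    - [[0,0,0],0]
    - [[0,0,0],0]
    - [[0,0,0],0]
    - [[0,0,0],0]
    - [[0,0,0],0]
    - [[0,0,0],0]
    - [[0,0,0],0]
    - [[0,0,0],0]
  newtons: 30

```text
time: 22.9
ee_pos: [0.4467, -0.124, 0.0709]
eef_rot: [0.994, 0.108, 0.001, 0.003]
ft_force: [4.5, -16.6, -7.9]
width: 0.0132
grip_force: 29.9
```

```bash
python3 -c "
from bench import r
print(r.close_job())"
```

```text
the job is handed in; nothing more can be done
None
```

I put the label roll on the spindle, pushed it down to its seat and released it, then swung the tension arm onto the rubber front stop, where the gripper still holds it (job handed in at about 23 s).

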